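# Show a punch from its case to the inspection camera

### The arm

A 6-joint arm with a two-finger parallel gripper is mounted at the origin on the work surface. World frame = base frame: x ahead of the robot, y to its left, z up, the work surface at z = 0. Lengths are in mm, angles in rad, forces in N, time in s.
With the tool pointing down it reaches from about 300 to 850 mm from the base axis. Payload 5.4 kg.
Tool frame: the origin (TCP) lies midway between the tips of the shut fingers; the grasp point (between the pads) lies 19 mm behind it; z points along the fingers, y is the line along which they close (so a half turn about z gives the same grasp; the last joint's range is limited). The gripper opens to 85 mm and grips with 20 to 120 N. Pads are 22 mm wide; open, the fingers measure 114 mm over their backs; the gripper's body (76 mm by 85 mm) begins 54 mm behind the grasp point. The pads swing forward as they close: fully open they stand 13 mm farther back than shut.
Start: joints at [-1.435, 0.158, 1.597, -0, 1.386, -0.21], TCP at [194.872, -540.954, 231.299] pointing down, gripper open.
Joint ranges: [-2.91, 2.91], [-0.94, 2.29], [0.18, 2.7], [-1.29, 4.43], [0.17, 2.64], [-3, 3]. Speed limits (rad/s): [2.57, 2.57, 3.14, 3.14, 3.14, 3.14].

### API

Orientations are given as a 3x3 rotation matrix whose columns are the frame's x, y, z axes.
In Python, from bench import * gives the robot as it stands. Calls block until the motion is done:
- goto(position, orientation): joint-space move of the TCP to a pose.
- move_l(position, rotation=None, v=150, f_stop=None): straight line of the TCP; rotation=None keeps the orientation; v is the mean speed in mm/s. With f_stop (N) it stops when the force on the tool has changed by that much, and returns True; else False.
- movej(angles): joint-space move.
- grip(opening, f_grip=None): finger opening in mm; f_grip is the grip in N (None keeps the last); returns when the fingers have stopped.
- sleep(seconds).
- ik(position, orientation): joint angles nearest the present ones, or None.
- capture(name): name is "side" or "top" or "wrist"; returns a dict with "color" (420x560x3 uint8, red, green, blue), "vfov" (degrees; the focal length in pixels is half the picture's height over the tangent of half this angle, whatever the lens; pixels are square), "cx", "cy" (the principal point, pixels), "rvec" (rotation vector, rad) and "tvec" (3), from world to camera coordinates, as OpenCV has them. Camera axes: x right, y down, z forward; pixel columns grow to the right and rows downward; lengths in mm; the calibration is good to about 2 mm. A picture is of the moment at which its call begins. There is no depth.
A pose or a line that the arm cannot do raises PlanningError and nothing moves.
- finish_job(): hands the job in; it is judged then, once.
Readings, each from a call of its own:
- read_time_s(): time.
- read_qpos(): joint angles.
- read_qd(): joint speeds.
- read_joint_efforts(): joint torques, N m.
- read_ee_pos(): TCP position.
- read_tcp_rot(): TCP orientation.
- read_contact_force(): force on the tool from outside, world axes, zero at the start.
- read_ft_torque(): the same for the moment, N m.
- read_finger_gap(): finger opening in mm.
- read_gripper_force(): force on a finger pad.
Only numpy, scipy, OpenCV 4.12 (cv2) and the standard library are available. Lean on these libraries where they do the work, as an engineer would, in place of code of your own. Each camera call takes 0.05 s, during which the arm holds its last target. There are 200 camera calls.

### The job

Slide the blue cover of the wooden punch case fully open, draw the punch with the red end out of its socket, and tilt it over so that the engraved face at its lower end looks squarely into the lens of the inspection camera, centred, about 6 cm in front of the glass. Finish while holding the punch there, raised and still: do not put it down or let go. Do not touch the camera, leave the cover open, and leave the blue-ended punch and everything else where they stand.

Things in the scene. Friction and masses are not known exactly. Their poses are not given: they have to be found in the camera images.
- box: Wooden punch case fixed to the bench, 150 (x) x 290 (y) x 95 high, walls 8 thick. Origin: centre of its underside; z up; only its yaw varies. Two bays, each 134 (x) x 133 (y) inside, centred at y = -70.5 and y = +70.5, floors 35 above the bench, divided by a wall 8 thick and 85 high. The cover starts over the -y bay.
- bay (a point): Centre of the floor of the case's -y bay, 35 above the bench. Two round sockets, 23 wide and 30 deep, are bored in this floor 28 either side of it along the box's y; one holds the red-ended punch, the other the blue-ended one (either way round).
- cover (a joint): Slide of the flat blue plastic cover (148 x 146 x 6, underside 97 and top 103 above the bench), m: 0 = fully over the -y bay, growing as it slides along the box's +y over the other bay, 0.14 = fully open, at its stop. Starts between 0 and 0.025. Rubs with about 1.5 N; stays where it is left.
- cover_rib (a point): Centre of the top of the cover's black grip rib, 127 above the bench. The rib stands upright on the cover, 24 tall, 80 long along the box's x, 12 thick along the box's y, and moves with the cover (at box y = -35.5 plus the joint value).
- punch_red: Steel punch, the one to draw, 80 long: foot 20 diameter for the lowest 16, then a round shank 18 diameter, the topmost 8 painted red. Origin: centre of the engraved face at its lower end; z runs along its axis from the engraved face to the red end. 0.13 to 0.25 kg. It stands upright in a socket, engraved face down 5 above the bench, red end 85 above the bench (50 above the bay floor).
- punch_red_top (a point): Centre of the red end of that punch, 80 above its origin along its axis.
- camera: Inspection camera on a grey base plate 120 x 90 x 12, fixed to the bench; nothing may press on it. Origin: centre of the base's underside; z up; only its yaw varies. Its barrel looks up at 45 degrees, towards the base's -x. The side brackets are 85 high; the barrel's lens rim is its highest point, 134 above the bench.
- camera_head: The white camera barrel, 52 diameter at its black front rim, 92 long. Origin: centre of the front glass, at x = -35, z = 115 in the camera base's frame; z axis = the viewing direction out of the lens (45 degrees up, horizontally along the base's -x).
- punch_blue: Bystander: punch like the red one with a blue end, in the other socket.
- collar: Bystander: steel ring 38 diameter, 16 high, on the floor of the case's +y bay. Origin: centre of its underside.
- oil: Bystander: amber bottle 48 diameter, 130 high. Origin: centre of its underside.
- bin_blue: Bystander: open blue bin 120 x 150 x 50. Origin: centre of its underside.
- wrench: Bystander: steel wrench lying on the bench.
- brush: Bystander: brush lying on the bench.
- die_holder: Bystander: dark steel block 50 x 50 x 28 with a round steel boss 12 high. Origin: centre of its underside.

How it is judged (in metres and radians):
On the way, in this order (a step that is already met when the one before it is completed fails the run):
1. the cover is slid fully open (value of joint cover above 0.125 m), for 0.2 s.
2. the red-ended punch is drawn clear of its socket in the fingers (z of punch_red in the frame of box above 0.05 m and contact force between punch_red and the fingers above 1 N), for 0.2 s.
At the end, for the whole second after the job is handed in: Cover joint above 120 mm; red-ended punch at rest in the fingers alone, face 35 to 90 mm before the lens, within 18 mm of its axis each way, facing it within 0.25 rad, over 110 mm above the bench; blue punch within 15 mm, other things within 20 mm of their starts (value of joint cover above 0.12 m and angle between the z axis of punch_red and the z axis of camera_head, either way round below 0.25 rad and z of punch_red in the frame of camera_head between 0.035 and 0.09 m and z of punch_red_top in the frame of camera_head above 0.11 m and x of punch_red in the frame of camera_head between -0.018 and 0.018 m and y of punch_red in the frame of camera_head between -0.018 and 0.018 m and height (world z) of punch_red above 0.11 m and contact force between punch_red and the fingers above 1 N and contact force between punch_red and box below 0.1 N and contact force between punch_red and camera below 0.1 N and linear speed of punch_red below 0.02 m/s and angular speed of punch_red below 0.15 rad/s and distance of punch_blue from where it was at the start of the episode below 0.015 m and distance of each of collar, oil, bin_blue, wrench, brush, die_holder from where it was at the start of the episode below 0.02 m); the arm keeps its last pose, push and grip.
It fails at once if the camera is knocked or pressed (contact force between camera and anything else above 2 N).
It fails at once if the blue-ended punch or another bystander is moved from its place (distance of punch_blue from where it was at the start of the episode above 0.02 m or distance of any of collar, oil, bin_blue, wrench, brush, die_holder from where it was at the start of the episode above 0.025 m).
It also fails if it takes over 48 s, if anything falls off the work surface, if the arm or the gripper's body presses on something with over 40 N, if the wrist force passes 120 N, or if a joint passes its speed limit or range.

## Working session

There is one attempt and no reset: what is moved stays moved. The work goes in short steps, each a Python script; the robot and the scene stay as the last script left them, time stands still between calls to the robot, and variables do not carry over. Pictures are saved under pics/ and viewed, at most 10 in all, crops included, and the job is handed in when it is done.

```bash
mkdir -p pics; ls; python3 - <<'E'
from bench import *
import cv2,numpy as np
for n in ("top","side"):
    c=capture(n); cv2.imwrite(f"pics/{n}0.png",cv2.resize(c["color"][:,:,::-1],(784,588),interpolation=cv2.INTER_CUBIC)); np.savez(f"pics/{n}0.npz",**c)
    print(n,c["vfov"],c["cx"],c["cy"],c["rvec"],c["tvec"])
E
```

```text
pics
top 52.962205734381335 276.3798279431028 207.8113165559861 [ 2.1198631  -2.15225997  0.1502203 ] [  18.08539757  564.83262601 1133.3819539 ]
side 47.346709744215204 279.0101323336465 212.72689066644986 [ 0.0359332  -2.79540143  1.38159829] [ 555.65351654  108.5501189  1524.506919  ]
```

View pics/top0.png

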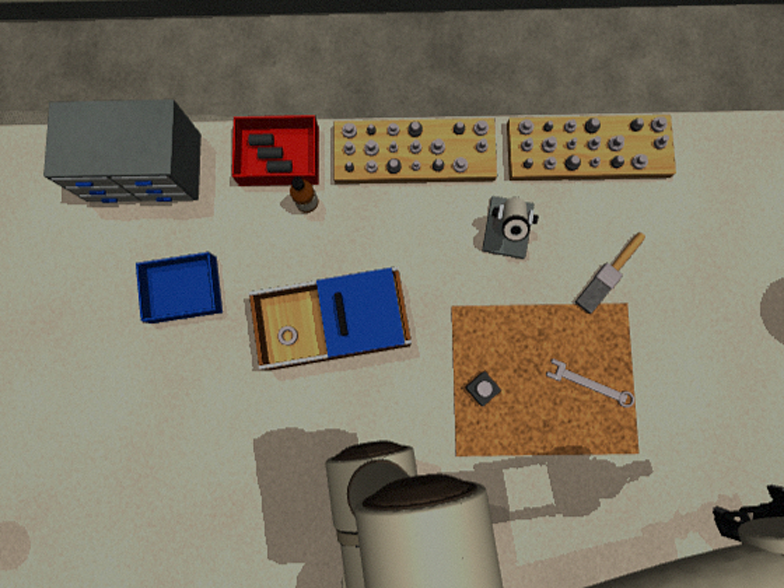

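View pics/side0.png

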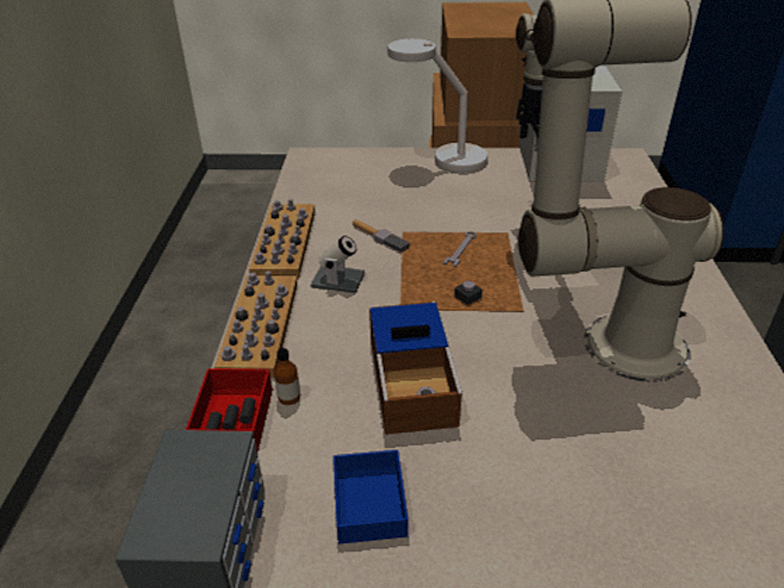

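Top view (784-wide, scale 1.4): cover blue at (362,313), rib at (341,314), collar bay to the left, inspection camera base at (509,226), lens at (516,230), oil at (303,195). The side view shows the lens at (347,245) and the rib at (410,332).

```bash
cat > h.py <<'E'
import numpy as np,cv2
def cam(c):
    f=c["color"].shape[0]/2/np.tan(np.radians(float(c["vfov"]))/2)
    K=np.array([[f,0,float(c["cx"])],[0,f,float(c["cy"])],[0,0,1]])
    R=cv2.Rodrigues(np.array(c["rvec"],float))[0]; t=np.array(c["tvec"],float).ravel()
    return K,R,t
def rays(c,px):
    K,R,t=cam(c); px=np.atleast_2d(np.array(px,float))
    d=(np.linalg.inv(K)@np.c_[px,np.ones(len(px))].T).T@R
    return -R.T@t,d/np.linalg.norm(d,axis=1)[:,None]
def plane(c,px,z):
    o,d=rays(c,px); return o+d*((z-o[2])/d[:,2])[:,None]
def proj(c,P):
    K,R,t=cam(c); q=(R@np.atleast_2d(P).T).T+t; q=q@K.T; return q[:,:2]/q[:,2:]
def tri(c1,p1,c2,p2):
    o1,d1=rays(c1,p1);o2,d2=rays(c2,p2);d1=d1[0];d2=d2[0]
    s=np.linalg.lstsq(np.c_[d1,-d2],o2-o1,rcond=None)[0]
    a,b=o1+s[0]*d1,o2+s[1]*d2; return (a+b)/2,np.linalg.norm(a-b)
def blob(m,roi=None,n=0):
    m=m.astype(np.uint8)*255
    if roi is not None:
        z=np.zeros_like(m); x0,y0,x1,y1=roi; z[y0:y1,x0:x1]=m[y0:y1,x0:x1]; m=z
    cs=sorted(cv2.findContours(m,cv2.RETR_EXTERNAL,cv2.CHAIN_APPROX_NONE)[0],key=cv2.contourArea)
    return cs[-1-n][:,0,:]
E
python3 - <<'E'
from h import *
T=dict(np.load("pics/top0.npz"));S=dict(np.load("pics/side0.npz"))
def hsv(c): return cv2.split(cv2.cvtColor(c["color"],cv2.COLOR_RGB2HSV))
h,s,v=hsv(T)
def rect(c,cnt,z):
    P=plane(c,cnt,z)[:,:2].astype(np.float32); r=cv2.minAreaRect(P); return r,cv2.boxPoints(r).round(1).tolist()
b=blob((h>105)&(h<125)&(s>150)&(v>60),(215,180,300,270)); print("cover",rect(T,b,103))
rib=blob(v<45,(230,200,255,245)); print("rib",rect(T,rib,127), len(rib))
hs,ss,vs=hsv(S)
rs=blob(vs<45,(270,225,315,250)); print("rib side", rect(S,rs,127))
# camera crops
a=cv2.resize(T["color"][130:195,330:400,::-1],None,fx=7,fy=7,interpolation=cv2.INTER_CUBIC)
bq=cv2.resize(S["color"][160:215,215:270,::-1],None,fx=7,fy=7,interpolation=cv2.INTER_CUBIC)
o=np.zeros((460,800,3),np.uint8);o[:455,:400]=a[:455,:400];o[:385,410:795]=bq;cv2.imwrite("pics/camcrop.png",o)
E
```

```text
cover (((517.3008422851562, 60.956451416015625), (146.716552734375, 145.06361389160156), 8.685985565185547), [[433.79998779296875, 121.5999984741211], [455.70001220703125, -21.799999237060547], [600.7999877929688, 0.30000001192092896], [578.9000244140625, 143.6999969482422]])
rib (((511.17633056640625, 94.68986511230469), (79.47515106201172, 13.044645309448242), 8.853767395019531), [[470.8999938964844, 95.0], [472.8999938964844, 82.0999984741211], [551.4000244140625, 94.4000015258789], [549.4000244140625, 107.30000305175781]]) 65
rib side (((511.03424072265625, 109.88043212890625), (79.72747802734375, 35.970890045166016), 8.973203659057617), [[468.8999938964844, 121.4000015258789], [474.5, 85.9000015258789], [553.2000122070312, 98.30000305175781], [547.5999755859375, 133.89999389648438]])
```

View pics/camcrop.png

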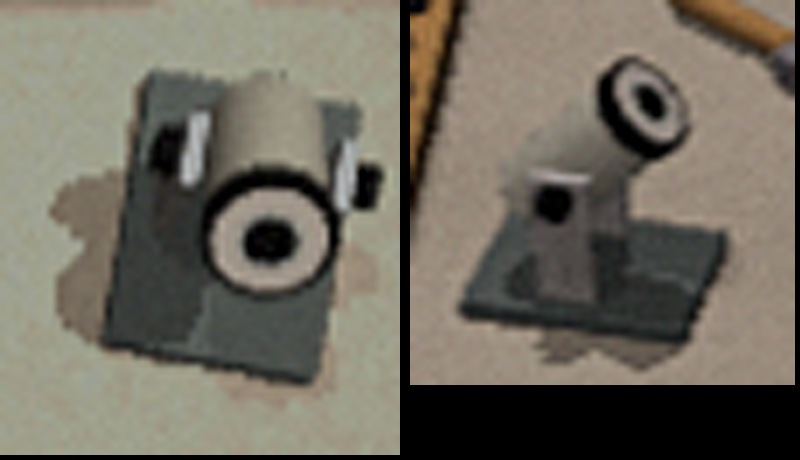

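The crops show the lens disc centre at about (269,240) in the top crop and (646,105) in the side crop. The base plate corners in the top crop are (150,74), (358,104), (315,378) and (105,345).

```bash
python3 - <<'E'
from h import *
T=dict(np.load("pics/top0.npz"));S=dict(np.load("pics/side0.npz"))
t=lambda u,v:[u/7+330-.43,v/7+130-.43]
s=lambda u,v:[(u-410)/7+215-.43,v/7+160-.43]
print("pupil",tri(T,t(269,241),S,s(650,102)))
print("rim",tri(T,t(271,233),S,s(643,108)))
c=plane(T,[t(150,74),t(358,104),t(315,376),t(106,343)],12)[:,:2]
print(c.round(1)); print(np.linalg.norm(np.roll(c,-1,0)-c,axis=1))
print("centre",c.mean(0)); x=(c[0]+c[1]-c[2]-c[3])/2; yaw=np.arctan2(x[1],x[0]);print(np.degrees(yaw))
print("head",c.mean(0)-35*np.array([np.cos(yaw),np.sin(yaw)]))
c=plane(S,[s(727,235),s(688,332),s(462,308)],12)[:,:2];print(c, (c[0]+c[2])/2, np.degrees(np.arctan2(*(c[2]-c[1])[::-1])))
from bench import *
print(read_contact_force(),read_tcp_rot())
E
```

```text
pupil (array([ 667.01163772, -235.80420147,  116.29995648]), np.float64(0.6686491989102613))
rim (array([ 671.10591135, -237.68653508,  111.58655002]), np.float64(1.1296316654143652))
[[ 767.1 -211.7]
 [ 752.5 -297.9]
 [ 636.8 -274.2]
 [ 652.2 -188.9]]
[ 87.37300829 118.02464325  86.72541248 117.11174868]
centre [ 702.14127153 -243.19043254]
-11.405110511650967
head [ 667.8323976  -236.26936541]
[[ 634.25783222 -270.16428609]
 [ 648.54591153 -185.15741263]
 [ 764.87879778 -203.59864335]] [ 699.568315   -236.88146472] -9.0076447957385
[ 0.58095341 -0.08212294  0.52368647] [[ 9.40812922e-01  3.38926253e-01 -2.00484579e-04]
 [ 3.38926080e-01 -9.40811417e-01  1.72924617e-03]
 [ 3.97468746e-04 -1.69484660e-03 -9.99998485e-01]]
```

```bash
cat >> h.py <<'E'
YAW=np.radians(8.8); BX=np.array([np.cos(YAW),np.sin(YAW),0]); BY=np.array([-np.sin(YAW),np.cos(YAW),0])
def down(y): z=np.array([0,0,-1.]); return np.c_[np.cross(y,z),y,z]
E
python3 - <<'E'
from bench import *
from h import *
rib=np.array([511.2,94.7,0]); R=down(-BY)
grip(50,50)
goto((rib+[0,0,200]).tolist(),R.tolist()); print(read_ee_pos())
print(move_l((rib+[0,0,111]).tolist(),v=80,f_stop=15),read_ee_pos(),read_contact_force())
grip(0); print("gap",read_finger_gap(),read_contact_force())
p=np.array(read_ee_pos())
print(move_l((p+100*BY).tolist(),v=80,f_stop=25),read_ee_pos(),read_contact_force())
print(move_l((p+160*BY).tolist(),v=30,f_stop=15),read_ee_pos(),read_contact_force(),read_finger_gap())
q=np.array(read_ee_pos());print((q-p)@BY,(q-p)@BX,read_time_s())
E
```

```text
[511.44910724  94.01303593 200.08147055]
False [511.77147211  94.68640359 111.68967709] [ 0.38029063 -0.92909375 -0.46866284]
gap 10.654547051863066 [-1.11365505  1.58524646  3.73217765]
False [495.8064912  194.65567054 111.49932818] [-2.5549932   0.38260122  4.79234612]
True [491.17328263 224.0470867  111.50376234] [-0.40801252 -2.98754116  3.61475453] 10.421022383897313
130.82699244037994 -0.22799334214415268 7.2917
```

```bash
python3 - <<'E'
from bench import *
from h import *
grip(50); p=np.array(read_ee_pos()); move_l((p+[0,0,110]).tolist(),v=150)
bay=p-175*BY; bay[2]=240; print(bay)
T=capture("top");np.savez("pics/top1.npz",**T)
R=down(-BX)
h=[ik(bay.tolist(),down(s*BX).tolist()) for s in (1,-1)]; print(h)
goto((bay-60*BX).tolist(),down(-BX if h[1] is not None else BX).tolist())
W=capture("wrist");np.savez("pics/w1.npz",**W);T=capture("top");np.savez("pics/top2.npz",**T)
a=W["color"][:,:,::-1]; b=T["color"][150:290,150:310,::-1]
cv2.imwrite("pics/w1.png",np.hstack([cv2.resize(a,(480,360)),cv2.resize(b,(320,280)) if 0 else cv2.copyMakeBorder(cv2.resize(b,(320,280)),0,80,0,0,cv2.BORDER_CONSTANT)]))
print(proj(W,[bay*[1,1,0]+[0,0,85]]),proj(T,[bay*[1,1,0]+[0,0,85]]),read_time_s())
E
```

```text
[517.64935648  50.53626976 240.        ]
[array([-1.35302211e-01,  9.09721436e-03,  1.73855815e+00, -4.44089210e-16,
        1.39393729e+00, -2.88891186e-01]), array([-1.35302211e-01,  9.09721436e-03,  1.73855815e+00, -4.44089210e-16,
        1.39393729e+00,  2.85270147e+00])]
[[200.92753014 193.75958778]] [[261.10291385 223.17971505]] 9.8833
```

View pics/w1.png

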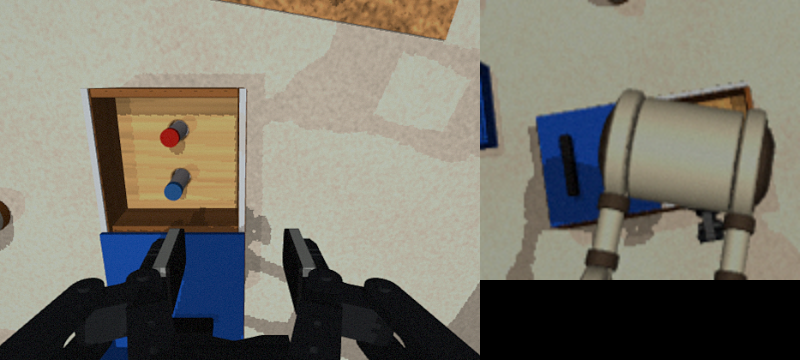

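The wrist view shows the red end at (170,137) and the blue end at (175,190) of 480x360; the cover is off the bay and the red punch is in the -y socket.

```bash
cat >> h.py <<'E'
HEAD=np.array([667.5,-236,115.3]); CY=np.radians(-10.3); C=np.array([np.cos(CY),np.sin(CY),0]); Z=np.array([0,0,1.])
D=(Z-C)/2**.5
def final():
    x=np.array([-np.sin(CY),np.cos(CY),0]); return np.c_[x,np.cross(-D,x),-D]
E
python3 - <<'E'
from bench import *
from h import *
W=dict(np.load("pics/w1.npz")); h,s,v=cv2.split(cv2.cvtColor(W["color"],cv2.COLOR_RGB2HSV))
out=[]
for m in (((h<8)|(h>172))&(s>150)&(v>70),(h>98)&(h<125)&(s>110)&(v>60)):
    b=blob(m,(150,120,260,250)); P=plane(W,b,85)[:,:2].astype(np.float32)
    c,r=cv2.minEnclosingCircle(P); print(c,r,cv2.minAreaRect(P),b.mean(0)); out.append(c)
a,b=np.array(out); print(np.linalg.norm(a-b),(a+b)/2,np.degrees(np.arctan2(*(b-a)[::-1]))-90)
T=dict(np.load("pics/top1.npz"));h,s,v=cv2.split(cv2.cvtColor(T["color"],cv2.COLOR_RGB2HSV))
b=blob(((h<8)|(h>172))&(s>150)&(v>60),(215,180,300,270));print("top red",plane(T,b,85).mean(0),len(b))
for q in (100,105): print(ik((HEAD+q*D).tolist(),final().tolist()))
F=final();print(ik((HEAD+100*D).tolist(),np.c_[-F[:,0],-F[:,1],F[:,2]].tolist()))
print(ik((HEAD+100*D).tolist(),np.c_[F[:,1],-F[:,0],F[:,2]].tolist()))
E
```

```text
(523.1690063476562, 22.24098777770996) 9.36255168914795 ((523.1170043945312, 22.516443252563477), (18.246479034423828, 17.149967193603516), 52.215484619140625) [197.5        160.38333333]
(514.2867431640625, 76.53692626953125) 9.901911735534668 ((514.4359130859375, 77.27392578125), (17.958980560302734, 17.409385681152344), 53.430763244628906) [201.68421053 222.75438596]
55.01766567176642 [518.72787476  49.38895702] 9.29071176080366
top red [523.23849086  22.46770117  85.        ] 18
[-0.73125802 -0.07513636  2.12283964  0.8113536   0.53619635 -1.14613047]
[-0.7358095  -0.09103786  2.12955986  0.80290781  0.54547358 -1.13869416]
[-0.73125802 -0.07513636  2.12283964  0.8113536   0.53619635  1.99546218]
[-0.73125802 -0.07513636  2.12283964  0.8113536   0.53619635  0.42466586]
```

```bash
python3 - <<'E'
from bench import *
from h import *
p=np.array([523.1,22.1,0]); R=down(BX).tolist()
goto((p+[0,0,200]).tolist(),R); grip(50,60)
print(move_l((p+[0,0,47]).tolist(),v=80,f_stop=12),read_ee_pos(),read_contact_force())
grip(0); print("gap",read_finger_gap(),read_gripper_force(),read_contact_force())
print(move_l((p+[0,0,60]).tolist(),v=40,f_stop=25),read_ee_pos(),read_contact_force(),read_finger_gap())
print(move_l((p+[0,0,230]).tolist(),v=80),read_contact_force(),read_finger_gap(),read_time_s())
goto((HEAD+190*D).tolist(),final().tolist())
print(read_ee_pos(),read_finger_gap(),read_qpos(),read_time_s())
for n in ("top","side","wrist"): np.savez(f"pics/{n}3.npz",**capture(n))
T=dict(np.load("pics/top3.npz"))["color"];S=dict(np.load("pics/side3.npz"))["color"];W=dict(np.load("pics/wrist3.npz"))["color"]
o=np.zeros((600,800,3),np.uint8);o[:300,:400]=cv2.resize(T[100:250,250:450],(400,300));o[:300,400:]=cv2.resize(S[100:250,180:380],(400,300));o[300:,:400]=cv2.resize(W,(400,300))
cv2.imwrite("pics/g3.png",o[:,:,::-1])
E
```

```text
False [523.43673846  22.05022561  47.42298493] [-0.19672664 -0.24020361 -0.43841408]
gap 16.556791895912045 58.30281972885132 [-0.61516078 -0.4371202   2.255849  ]
False [523.21816934  22.06112132  60.33258552] [ 0.68370727 -0.54142065  0.01260249] 16.732096330115496
False [-0.19724684 -0.85771838 -2.03197053] 16.813974007075277 17.9667
[ 535.5585877  -211.27013864  249.75488552] 16.42584714091335 [-0.82505988 -0.36583575  2.2227494   0.68658405  0.7374035  -1.03592035] 18.8917
```

View pics/g3.png

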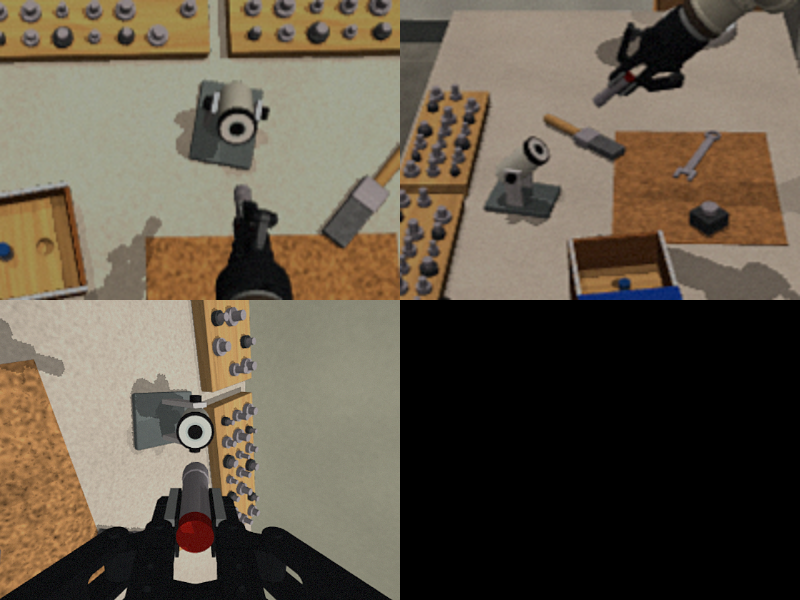

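The punch is held in line with the tool and its foot points at the lens (wrist crop: foot (195,470), lens (195,432)). I'll advance along the lens axis.

```bash
python3 - <<'E'
from bench import *
from h import *
move_l((HEAD+103*D).tolist(),v=50,f_stop=10); sleep(0.7)
print(read_ee_pos(),read_finger_gap(),np.abs(read_qd()).max(),read_time_s(),((np.array(read_ee_pos())-HEAD)@D))
Tc,Sc,Wc=[capture(n) for n in ("top","side","wrist")]
f=HEAD+61*D; r=HEAD+141*D
for n,c in (("top",Tc),("side",Sc),("wrist",Wc)): np.savez(f"pics/{n}4.npz",**c); print(n,proj(c,[HEAD,f,r]).round(1).tolist())
def crop(c):
    u,v=proj(c,[f])[0].astype(int); 
    im=c["color"].copy()
    x0=max(0,min(460,u-50));y0=max(0,min(345,v-37)); print(x0,y0)
    return cv2.resize(im[y0:y0+75,x0:x0+100],(400,300),interpolation=cv2.INTER_CUBIC)
o=np.zeros((600,800,3),np.uint8);o[:300,:400]=crop(Tc);o[:300,400:]=crop(Sc);o[300:,:400]=cv2.resize(Wc["color"],(400,300));o[300:,400:]=crop(Wc)
cv2.imwrite("pics/g4.png",o[:,:,::-1])
E
```

```text
[ 595.85425542 -222.97765103  188.14762794] 16.493779093546703 0.002213520991813285 21.6333 103.00228535814377
top [[368.0, 164.0], [369.1, 176.0], [370.8, 193.5]]
side [[248.6, 174.3], [260.3, 165.0], [276.3, 152.1]]
wrist [[275.3, 210.1], [276.0, 242.9], [277.7, 333.0]]
319 139
210 127
225 205
```

View pics/g4.png

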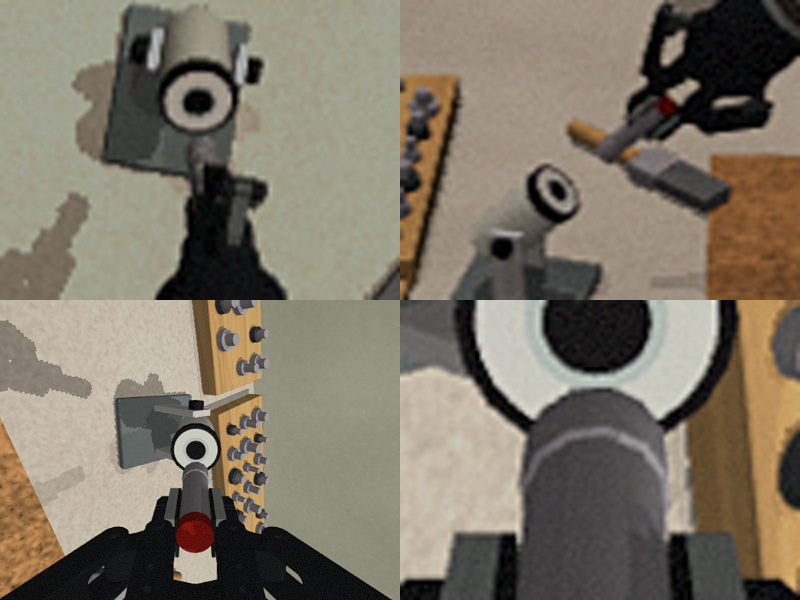

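The measured foot and lens positions match the prediction to within about 2 mm in all three views. The rib lies about 176 mm from the bay centre against 175 mm at the stop, so the cover is fully open. Handing in.

```bash
python3 -c "
from bench import *
print(finish_job())"
```

```text
the job is handed in; nothing more can be done
None
```

I've handed the job in; the verdict was not shown. By my last pictures the cover is fully open, and the red-ended punch is held still about 6 cm in front of the lens, face-on and centred to about 2 mm.

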